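# Clip a framed slide into a sprung-arm slide holder

## Robot

A 6-joint arm with a two-finger parallel gripper is mounted at the origin on a cart in front of the work surface, level with it; the furniture and walls round the work are solid. World frame = base frame: x ahead of the robot, y to its left, z up, the work surface at z = 0. Lengths are in m, angles in rad, forces in N, time in s.
With the tool pointing down it reaches from about 0.35 to 0.975 m from the base axis. Payload 4.9 kg.
Tool frame: the origin (TCP) lies at the very end of the fingers, on their centre line; the grasp point (between the pads) lies 19 mm behind it; z points along the fingers, y is the line along which they close (so a half turn about z gives the same grasp; the last joint's range is limited). The gripper opens to 85 mm and grips with 20 to 120 N. Pads are 22 mm wide; open, the fingers measure 114 mm over their backs; the gripper's body (76 mm by 85 mm) begins 54 mm behind the grasp point. The pads swing forward as they close: fully open they stand 13 mm farther back than shut.
Start: joints at [0.984, 0.053, 1.613, -0, 1.476, -0.119], TCP at [0.282, 0.558, 0.231] pointing down, gripper open.
Joint ranges: [-3.01, 3.01], [-1.01, 2.22], [0.06, 2.58], [-1.02, 4.17], [0.09, 2.62], [-3.14, 3.14]. Speed limits (rad/s): [2.57, 2.57, 3.14, 3.14, 3.14, 3.14].

## Interface

Orientations are given as a rotation vector (axis times angle).
In Python, from station import get_obs, optics, ctrl gives the robot as it stands.
- The arm moves only by the shell command python3 -m pendant 'ROWS' [FORCE]. ROWS is JSON, a list of rows, each a list of 3 entries, a list of its own where there are three numbers: the shift along the tool's x, y, z in mm, then the turn, a rotation vector about the tool's x, y, z in rad, then the opening, from 0 (shut) to 1 (fully open). A call has 1 to 12 rows; each row shifts and turns the commanded pose from where the row before left it, along the tool's axes as they then stand; what a row does not reach is not made up. A row lasts 1/12 s, in which the tool goes at most 41.7 mm and 7.16 degrees, less where a joint would pass 70% of its speed; a pose out of reach is approached as far as the arm can. A call is refused whole if a number of a shift passes 41.7 or a number of a turn 0.125, either way. A call with a gripper value outside its range is refused whole. The fingers move at their own pace and stop on an object; FORCE is the grip in N (left out, the last holds). Time passes only in rows, so rows that do not move let the fingers close. It gives the time, the measured TCP pose, the force, the opening and the grip force at its end, in the units of the state.
- get_obs(): the state, without advancing time (a new reading comes with each control period).
- optics.get_image(name): name is "side" or "top" or "wrist"; returns the picture (420x560x3 uint8, red, green, blue); there is no depth.
- optics.camera_model(name): a dict with "fx", "fy", "cx", "cy" (pixels), "cam_to_world" (4x4, takes a point from camera to world coordinates). Camera axes: x right, y up, looking along -z (the intrinsics and any distortion apply to the point x, -y, -z); pixel columns grow to the right and rows downward; lengths in m; the calibration is good to about 2 mm. A picture is of the moment at which its call begins: read the wrist's pose just before it. camera_model takes no time and is no camera call; for the wrist camera it gives the pose at the moment of the call.
- ctrl.finish_job(): hands the job in; it is judged then, once.
The state is a dict: "t": time; "q": joint angles; "dq": joint speeds; "effort": joint torques, N m; "tool_pos": TCP position; "tool_rot": TCP orientation; "contact_force": force on the tool from outside, world axes, zero at the start; "wrist_torque": the same for the moment, N m; "opening": finger opening in m; "grip_force": force on a finger pad.
Only numpy, scipy, OpenCV 4.12 (cv2) and the standard library are available. Lean on these libraries where they do the work, as an engineer would, in place of code of your own. Each camera call takes 0.05 s, during which the arm holds its last target. There are 200 camera calls.

## Task

Clip the blue framed slide into the grey slide holder: with the end of the slide push the sprung curved brass arm back, set the slide down flat on the stage between the arm's roller and the end stop, push it home against the back rail with a firm but gentle push (about 8 N), then let it go so that the arm clamps it against the end stop. The slide must finish flat and fully home against both fixed steel edges; it is glass, so never press it against anything with more than 15 N, and do not disturb the white bottle, the loupe or the slide carton.

Things in the scene. Friction and masses are not known exactly. Their poses are not given: they have to be found in the camera images.
- slide: Framed slide, loose, flat on the desk: blue plastic frame with two glass windows, 40 (x) x 76 (y) x 6 (z) mm, about 60 g, the same after half a turn about z. Origin: centre of the underside; x along the short side, y along the long side, z up.
- tab_top (a point): Top centre of the upright blue grip tab in the slide's middle, 30 mm above the slide's underside. The tab is 24 mm along x and 10 mm thick along y, rising from the 6 mm plate: pinch it across its 10 mm, fingers closing along the slide's y.
- holder: Slide holder, fixed, placed and turned differently each run: grey plate 120 (x) x 170 (y) mm, flat top (the stage), 16 mm above the desk, smooth, with a white 36 x 70 mm inlay where the slide belongs. Origin: centre of the underside, on the desk; x towards the back rail, y towards the sprung arm's end, z up. The arm's vertical pivot is at (-40, 36) mm.
- roller_mid (a point): Middle of the free-turning white roller at the curved brass arm's tip: 12 mm diameter, from 2 to 22 mm above the stage, 50 mm from the pivot. At rest at (8.5, 24) mm in the holder's frame, so only 66 mm are free to the end stop and the 76 mm slide fits only when its end has pushed the roller 10 mm to +y. The arm bulges to +y behind the roller.
- seat (a point): Centre of the slide's underside when it is fully home with the back rail clamped in the middle of its slots: on the stage top at (10, -10, 16) mm in the holder's frame, axes as the holder's. With the rail clamped elsewhere the home place lies up to 4 mm to either side along x.
- back_rail: The back rail's mount, fixed to the holder; its origin coincides with the holder's. It carries the steel bar along y, top 8 mm above the stage, that the slide's long side rests against from y = -54 to 42 mm. The bar is firmly clamped in slots: its face is anywhere from x = 26 to 34 mm, differs each run and is not reported: find it by feel. Rubbing on the stage takes part of the push.
- end_stop: Fixed steel bar along x at the -y end of the stage, top 8 mm above the stage. Its origin coincides with the holder's; the face that the slide's short end rests against is at y = -48 mm, from x = -10 to 22 mm. The bar is 10 mm thick; a slide carried in more than 8 mm above the stage passes over it.
- clip_arm (a joint): Swing of the curved arm, rad: 0 at rest, grows as the roller is pushed to +y, about 0.20 when it clamps a seated slide, hard stop at 0.46 (roller 13 mm past its seated place). The spring presses the roller with about 3.5 N at rest, 5 N on a seated slide and 7 N at the stop.
- white_bottle: White bottle, 33 mm diameter, 66 mm tall, standing loose behind the work: leave it alone.
- loupe: Folding loupe with a black handle, 40 x 87 x 12 mm, loose on the desk: leave it alone.
- slide_pack: White and brown carton of slides, 31 x 81 x 18 mm, loose on the desk: leave it alone.
Not all that is in view belongs to the job. Of the things shaped like the slide, the blue one is meant.

How it is judged:
On the way, in this order (a step that is already met when the one before it is completed fails the run):
1. The curved arm is drawn back farther than a seated slide holds it, with the slide over the stage (value of joint clip_arm above 0.225 rad and distance between slide and seat below 0.035 m), for 0.1 s.
2. The slide, down flat on the stage, is pushed against the back rail with more than 4 N for 0.2 s (contact force between slide and back_rail above 4 N and z of slide in the frame of seat between -0.002 and 0.0025 m), for 0.2 s.
At the end, for the whole second after the job is handed in: The slide lies flat on the stage (2 mm, 0.04 rad), square to the holder within 0.04 rad, within 1.5 mm of the back rail's bar and 1.8 mm of the end stop, at rest; the arm (0.15 to 0.25 rad) clamps it against the end stop with more than 1.5 N ((x of rail_bar_c0 in the frame of slide between 0.0235 and 0.0265 m or x of rail_bar_c0 in the frame of slide between -0.0265 and -0.0235 m) and y of slide in the frame of seat between -0.0015 and 0.0018 m and z of slide in the frame of seat between -0.002 and 0.002 m and angle between the y axis of slide and the y axis of holder, either way round below 0.04 rad and angle between slide's own z axis and vertical below 0.04 rad and value of joint clip_arm between 0.15 and 0.25 rad and contact force between slide and end_stop above 1.5 N and linear speed of slide below 0.01 m/s); the robot touches nothing.
It fails at once if The slide is pushed against the back rail or the end stop with more than 15 N, or the forces of all its contacts with the holder (stage, rail, stop and arm) add up to more than 40 N (contact force between slide and back_rail above 15 N or contact force between slide and end_stop above 15 N or contact force between slide and holder above 40 N).
It fails at once if The white bottle, the loupe or the slide carton is moved more than 15 mm (distance of any of white_bottle, loupe, slide_pack from where it was at the start of the episode above 0.015 m).
It also fails if it takes over 69 s, if anything falls off the work surface, if the arm or the gripper's body presses on something with over 40 N, if the wrist force passes 120 N, or if a joint passes its speed limit or range.

## Working session

There is one attempt and no reset: what is moved stays moved. The work goes in short steps, Python scripts to look and compute and a shell command to move; the robot and the scene stay as the last step left them, time stands still between calls to the robot, and variables do not carry over. Pictures are saved under pics/ and viewed, at most 10 in all, crops included, and the job is handed in when it is done.

```bash
ls; mkdir -p pics; python3 - <<'E'
from station import get_obs, optics, ctrl
import cv2,numpy as np
o=get_obs();print(o)
for n in("top","side"):
    m=optics.camera_model(n);print(n,{k:(np.round(v,4).tolist() if k=="cam_to_world" else v) for k,v in m.items()})
    cv2.imwrite(f"pics/{n}0.png",cv2.cvtColor(optics.get_image(n),cv2.COLOR_RGB2BGR))
a=cv2.imread("pics/top0.png");cv2.imwrite("pics/top0.png",a)
E
```

```text
pics
{'t': 0.0, 'q': array([ 9.84042985e-01,  5.33436820e-02,  1.61428928e+00,  3.48894983e-05,
        1.47601278e+00, -1.18990455e-01]), 'dq': array([ 8.97173206e-04,  3.12754377e-04,  3.43572689e-05, -4.97791940e-04,
       -2.14063448e-03, -1.63125341e-03]), 'effort': array([-5.65996088e-04, -3.93687129e+01, -3.70170379e+01, -1.24251210e-04,
        7.03686746e-03, -3.35968565e-06]), 'tool_pos': array([0.28144465, 0.55734654, 0.23007402]), 'tool_rot': array([-7.27912666e-01, -3.05533569e+00,  3.00670728e-03]), 'contact_force': array([0.32459806, 0.50714769, 0.19552005]), 'wrist_torque': array([-0.01797497, -0.01946301, -0.02461624]), 'grip_force': 0.0, 'opening': 0.08518533142680072}
top {'fx': 536.6234616397379, 'fy': 536.6234616397379, 'cx': 274.2415811632928, 'cy': 209.95085955747155, 'cam_to_world': [[0.0008, 0.9973, -0.0737, 0.4665], [-0.9997, 0.0025, 0.0237, -0.0908], [0.0239, 0.0736, 0.997, 1.4106], [0.0, 0.0, 0.0, 1.0]]}
side {'fx': 474.44556256544263, 'fy': 474.44556256544263, 'cx': 283.44435514546456, 'cy': 199.78967332903545, 'cam_to_world': [[0.9898, 0.074, -0.1216, 0.417], [-0.1423, 0.5068, -0.8503, -1.0376], [-0.0013, 0.8589, 0.5121, 0.6214], [0.0, 0.0, 0.0, 1.0]]}
```

View pics/top0.png

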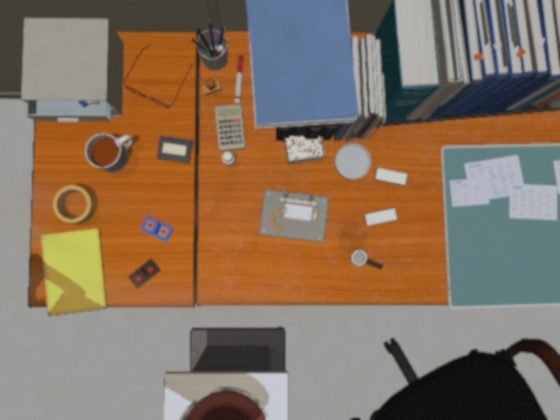

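View pics/side0.png

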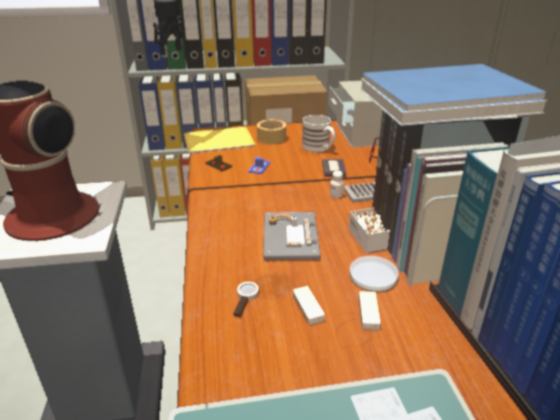

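The blue slide is at about (157,229) in the top view. Lookalikes are the black framed slide at (144,273), the dark card or box at (175,149), and the white boxes at (391,176) and (381,217). I choose the blue one. The holder is at (294,215), with the rail on its upper side, the brass arm on the left and the bottle at (228,158). Next is one close crop plus measurement.

```bash
cat > h.py <<'E'
import numpy as np,cv2
from station import get_obs,optics,ctrl
from scipy.spatial.transform import Rotation as R
def ray(m,px,z):
    px=np.atleast_2d(px).astype(float);T=np.array(m["cam_to_world"])
    d=np.c_[(px[:,0]-m["cx"])/m["fx"],-(px[:,1]-m["cy"])/m["fy"],-np.ones(len(px))]@T[:3,:3].T
    return T[:3,3]+d*((z-T[2,3])/d[:,2])[:,None]
def proj(m,p):
    T=np.array(m["cam_to_world"]);c=(np.atleast_2d(p)-T[:3,3])@T[:3,:3]
    return np.c_[m["cx"]+m["fx"]*c[:,0]/-c[:,2],m["cy"]-m["fy"]*c[:,1]/-c[:,2]]
def big(mask):
    cs,_=cv2.findContours(mask.astype(np.uint8),cv2.RETR_EXTERNAL,cv2.CHAIN_APPROX_NONE)
    return max(cs,key=cv2.contourArea)
E
python3 - <<'E'
from h import *
a=cv2.imread("pics/top0.png");m=optics.camera_model("top");hsv=cv2.cvtColor(a,cv2.COLOR_BGR2HSV)
def show(name,mask,z,x0,x1,y0,y1):
    mm=np.zeros(mask.shape,np.uint8);mm[y0:y1,x0:x1]=mask[y0:y1,x0:x1]
    mm=cv2.morphologyEx(mm,cv2.MORPH_CLOSE,np.ones((3,3)))
    c=big(mm);w=ray(m,c.reshape(-1,2),z)[:,:2]*1000
    r=cv2.minAreaRect(w.astype(np.float32));print(name,r,cv2.boundingRect(c),np.round(cv2.boxPoints(r)).tolist())
show("slide",(hsv[...,0]>100)&(hsv[...,0]<135)&(hsv[...,1]>90),.006,130,190,205,255)
show("holder",(hsv[...,1]<75)&(hsv[...,2]>60),.016,250,340,180,250)
w=(hsv[...,1]<50)&(hsv[...,2]>185)
show("inlay",w,.016,280,318,203,224)
c1=cv2.resize(a[205:290,125:205],None,fx=4.7,fy=4.7,interpolation=cv2.INTER_CUBIC)
c2=cv2.resize(a[183:248,255:335],(400,325),interpolation=cv2.INTER_CUBIC)
o=np.zeros((400,776,3),np.uint8);o[:399,:376]=c1[:399,:376];o[:325,376:]=c2
cv2.imwrite("pics/crop1.png",o)
E
```

```text
slide ((521.1337890625, 182.56065368652344), (71.25163269042969, 35.97555923461914), 64.23817443847656) (142, 218, 30, 23) [[489.0, 158.0], [522.0, 143.0], [553.0, 207.0], [520.0, 222.0]]
holder ((556.2009887695312, -174.5216064453125), (167.5904541015625, 118.08194732666016), 82.9626235961914) (260, 190, 68, 52) [[487.0, -250.0], [605.0, -265.0], [625.0, -99.0], [508.0, -84.0]]
inlay ((565.0543823242188, -185.79705810546875), (66.09415435791016, 32.452762603759766), 82.9941177368164) (285, 205, 27, 15) [[545.0, -217.0], [577.0, -221.0], [585.0, -155.0], [553.0, -151.0]]
```

View pics/crop1.png

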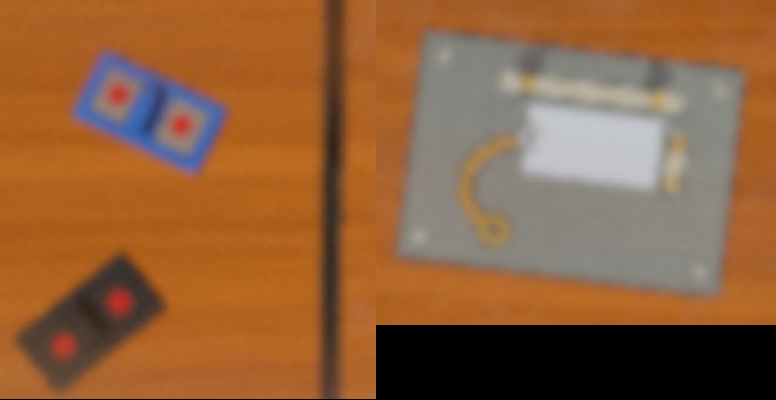

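The left half of the crop shows the blue slide, with two windows and its tab across the middle at (152,108) of the crop; the black decoy is below it. The right half shows the holder: rail on top at about (590,92), roller at (528,132), pivot at (492,230), stop at (675,165). So holder +x points up and +y points left. The inlay centre checks against the prediction to 0.3 mm, and the holder yaw is −7°. I move above the slide now.

```bash
python3 -m pendant '[[[-34,-20,7],[0,0,0],0.5],[[-34,-20,7],[0,0,0],0.5],[[-34,-20,7],[0,0,0],0.5],[[-34,-20,7],[0,0,0],0.5],[[-34,-20,7],[0,0,0],0.5],[[-34,-20,7],[0,0,0],0.5],[[-34,-20,7],[0,0,0],0.5],[[-34,-20,7],[0,0,0],0.5],[[-34,-20,7],[0,0,0],0.5],[[-34,-20,7],[0,0,0],0.5],[[-34,-20,7],[0,0,0],0.5],[[0,0,0],[0,0,0],0.5]]' 40
cat >> h.py <<'E'
def need(x,y,z,yawdeg):
    "tool-frame shift mm and z turn to bring TCP to x,y,z (mm), tool y axis at yawdeg, tool down"
    o=get_obs();M=R.from_rotvec(o["tool_rot"]).as_matrix()
    yw=np.degrees(np.arctan2(M[1,1],M[0,1]));p=o["tool_pos"]*1000
    s=np.radians(yawdeg);c=np.array([np.cos(s),np.sin(s)])
    Mt=np.c_[[c[1],-c[0],0],[c[0],c[1],0],[0,0,-1]]
    if np.linalg.det(Mt)<0: Mt[:,0]*=-1
    print("t",round(o["t"],2),"pos",p.round(1),"yaw",yw.round(2),"shift",(M.T@(np.array([x,y,z])-p)).round(1),"turn",R.from_matrix(M.T@Mt).as_rotvec().round(4),"F",o["contact_force"].round(2),"open",round(o["opening"],4),"g",round(o["grip_force"],1))
E
python3 - <<'E'
from h import *
m=optics.camera_model("wrist");im=cv2.cvtColor(optics.get_image("wrist"),cv2.COLOR_RGB2BGR);cv2.imwrite("pics/w1.png",im)
print(np.round(m["cam_to_world"],3),m["fx"],m["cx"],m["cy"])
hsv=cv2.cvtColor(im,cv2.COLOR_BGR2HSV)
c=big(cv2.morphologyEx(((hsv[...,0]>100)&(hsv[...,0]<135)&(hsv[...,1]>90)).astype(np.uint8),cv2.MORPH_OPEN,np.ones((3,3))))
for z in(.006,):
    r=cv2.minAreaRect((ray(m,c.reshape(-1,2),z)[:,:2]*1000).astype(np.float32));print(r,cv2.boundingRect(c))
need(521,182.5,60,64.2)
E
```

```text
t: 1.1
tool_pos: [0.5182, 0.1874, 0.1524]
tool_rot: [-0.738, -3.053, 0.005]
contact_force: [-1.0, -0.1, 0.5]
opening: 0.0429
grip_force: 0.0
[[ 0.456 -0.855 -0.245  0.456]
 [ 0.89   0.437  0.13   0.22 ]
 [-0.004 -0.277  0.961  0.295]
 [ 0.     0.     0.     1.   ]] 312.57675813926335 276.49639633342474 206.8771414406954
((520.9757080078125, 183.99957275390625), (74.60115814208984, 39.56063461303711), 64.492431640625) (235, 176, 80, 42)
t 1.15 pos [517.  189.9 152.8] yaw 62.89 shift [-7.1 -4.5 92.8] turn [-0.0019 -0.0018 -0.0229] F [-0.1   1.04  0.57] open 0.0427 g 0.0
```

View pics/w1.png

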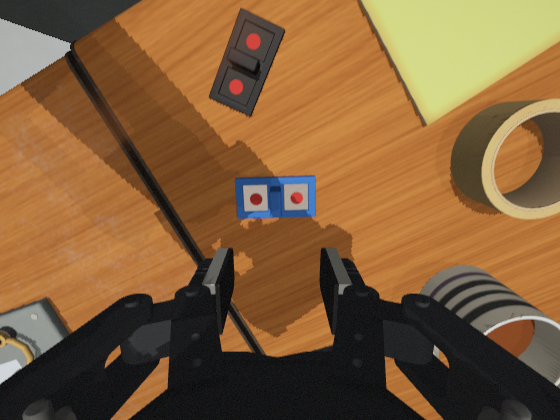

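The wrist view shows the blue slide at (276,197), its tab upright in the middle and square between the fingers. It measures 74.6×39.6 mm at 64.5°, which agrees with the top view. I descend.

```bash
python3 -m pendant '[[[-3.3,-2,25],[0,0,-0.014],0.5],[[-3.3,-2,25],[0,0,-0.014],0.5],[[0,0,25],[0,0,0],0.5],[[0,0,18],[0,0,0],0.5],[[0,0,0],[0,0,0],0.5],[[0,0,0],[0,0,0],0.5]]'
python3 - <<'E'
from h import *
need(521,183.5,9,64.5);need(521,183.5,9,64.5)
m=optics.camera_model("wrist");im=cv2.cvtColor(optics.get_image("wrist"),cv2.COLOR_RGB2BGR);cv2.imwrite("pics/w2.png",im)
hsv=cv2.cvtColor(im,cv2.COLOR_BGR2HSV)
c=big(cv2.morphologyEx(((hsv[...,0]>100)&(hsv[...,0]<135)&(hsv[...,1]>90)).astype(np.uint8),cv2.MORPH_OPEN,np.ones((3,3))))
print(cv2.minAreaRect((ray(m,c.reshape(-1,2),.006)[:,:2]*1000).astype(np.float32)))
need(521,183.5,9,64.5)
E
```

```text
t: 1.65
tool_pos: [0.5191, 0.187, 0.0603]
tool_rot: [-0.683, -3.064, 0.002]
contact_force: [0.4, -0.9, 0.4]
opening: 0.0428
grip_force: 0.0
t 1.65 pos [519.1 187.   60.3] yaw 64.87 shift [-3.3 -2.3 51.3] turn [-0.0016 -0.0025  0.0064] F [ 0.42 -0.85  0.36] open 0.0428 g 0.0
t 1.65 pos [519.1 187.   60.3] yaw 64.87 shift [-3.3 -2.3 51.3] turn [-0.0016 -0.0025  0.0064] F [ 0.42 -0.85  0.36] open 0.0428 g 0.0
((523.1278076171875, 183.30905151367188), (75.49988555908203, 42.94354248046875), 64.92851257324219)
t 1.7 pos [520.5 187.1  62. ] yaw 64.86 shift [-2.  -3.1 53. ] turn [0.0003 0.0002 0.0063] F [-0.83  0.08  1.06] open 0.0427 g 0.0
```

```bash
python3 -m pendant '[[[-2.5,-2.7,20],[0,0,0],0.5],[[0,0,20],[0,0,0],0.5],[[0,0,11],[0,0,0],0.5],[[0,0,0],[0,0,0],0.5],[[0,0,0],[0,0,0],0.05],[[0,0,0],[0,0,0],0],[[0,0,0],[0,0,0],0],[[0,0,0],[0,0,0],0],[[0,0,0],[0,0,0],0],[[0,0,0],[0,0,0],0]]' 50
python3 -c "
from h import *
need(521,183.5,60,64.5)"
```

```text
t: 2.53
tool_pos: [0.5232, 0.1832, 0.0123]
tool_rot: [0.685, 3.063, 0.002]
contact_force: [-1.4, 0.9, 5.9]
opening: 0.0084
grip_force: 52.0
t 2.53 pos [523.2 183.2  12.3] yaw 64.8 shift [  2.   -0.6 -47.7] turn [0.0021 0.0025 0.0053] F [-1.45  0.94  5.91] open 0.0084 g 52.0
```

```bash
python3 -m pendant '[[[0,0,-8],[0,0,0],0],[[0,0,-20],[0,0,0],0],[[0,0,-32],[0,0,-0.08],0],[[0,0,0],[0,0,-0.08],0],[[0,0,0],[0,0,-0.08],0],[[0,0,0],[0,0,-0.07],0],[[0,0,0],[0,0,0],0],[[0,0,0],[0,0,0],0]]'
python3 - <<'E'
from h import *
H=np.array([556.2,-174.5]);t=np.radians(-7);Rm=np.array([[np.cos(t),-np.sin(t)],[np.sin(t),np.cos(t)]])
w=H+Rm@[2,-27];print(w)
need(w[0],w[1],72,83);
m=optics.camera_model("wrist");im=cv2.cvtColor(optics.get_image("wrist"),cv2.COLOR_RGB2BGR);cv2.imwrite("pics/w3.png",im)
o=get_obs();M=R.from_rotvec(o["tool_rot"]).as_matrix()
hsv=cv2.cvtColor(im,cv2.COLOR_BGR2HSV)
c=big(cv2.morphologyEx(((hsv[...,0]>100)&(hsv[...,0]<135)&(hsv[...,1]>90)).astype(np.uint8),cv2.MORPH_OPEN,np.ones((3,3))))
W=ray(m,c.reshape(-1,2),o["tool_pos"][2]-.006)
print(cv2.minAreaRect((((W-o["tool_pos"])@M)[:,:2]*1000).astype(np.float32)))
need(w[0],w[1],72,83)
E
```

```text
t: 3.2
tool_pos: [0.5213, 0.1827, 0.0703]
tool_rot: [-0.206, -3.134, 0.0]
contact_force: [-0.6, -0.2, -0.3]
opening: 0.0087
grip_force: 51.1
[ 554.89462003 -201.54248478]
t 3.2 pos [521.3 182.7  70.3] yaw 82.46 shift [ -83.7 -376.5   -1.7] turn [-0.0002 -0.0004 -0.0094] F [-0.63 -0.22 -0.26] open 0.0087 g 51.1
((-1.5886592864990234, 0.020549774169921875), (75.26544952392578, 47.18625259399414), 89.96904754638672)
t 3.25 pos [521.4 182.7  70.2] yaw 82.47 shift [ -83.6 -376.5   -1.8] turn [-0.0003 -0.0005 -0.0093] F [ 0.45  0.43 -0.55] open 0.0087 g 51.1
```

View pics/w3.png

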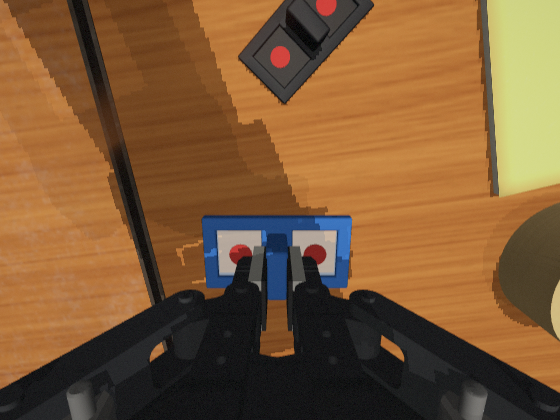

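The wrist view shows the slide hanging level and centred in the grip, with the plate ends at (203,217) and (351,217). It is square to the tool, 90.0°. I carry it over.

```bash
python3 -m pendant '[[[-8.4,-37.6,0],[0,0,-0.009],0],[[-8.4,-37.6,0],[0,0,0],0],[[-8.4,-37.6,0],[0,0,0],0],[[-8.4,-37.6,0],[0,0,0],0],[[-8.4,-37.6,0],[0,0,0],0],[[-8.4,-37.6,0],[0,0,0],0],[[-8.4,-37.6,0],[0,0,0],0],[[-8.4,-37.6,0],[0,0,0],0],[[-8.4,-37.6,0],[0,0,0],0],[[-8.4,-37.6,0],[0,0,0],0],[[0,0,0],[0,0,0],0],[[0,0,0],[0,0,0],0]]'
python3 - <<'E'
from h import *
need(554.9,-201.5,40,83)
im=cv2.cvtColor(optics.get_image("wrist"),cv2.COLOR_RGB2BGR)
im2=cv2.cvtColor(optics.get_image("side"),cv2.COLOR_RGB2BGR)
o=np.hstack([cv2.resize(im,(420,315)),cv2.resize(im2[150:300,190:380],(380,300)) [:,:380].copy() if 0 else cv2.copyMakeBorder(cv2.resize(im2[150:300,190:380],(380,300)),0,15,0,0,0)])
cv2.imwrite("pics/v4.png",o)
need(554.9,-201.5,40,83)
E
```

```text
t: 4.25
tool_pos: [0.5593, -0.2025, 0.0702]
tool_rot: [-0.197, -3.135, -0.0]
contact_force: [0.6, -0.0, -1.1]
opening: 0.0082
grip_force: 51.1
t 4.25 pos [ 559.3 -202.5   70.2] yaw 82.82 shift [ 4.5  0.4 30.2] turn [ 0.0003 -0.0002 -0.0032] F [ 0.57 -0.03 -1.14] open 0.0082 g 51.1
t 4.35 pos [ 559.  -199.9   69.8] yaw 83.04 shift [ 3.8 -2.1 29.8] turn [ 0.0008 -0.0011  0.0007] F [-0.09  0.84  0.01] open 0.0086 g 51.1
```

View pics/v4.png

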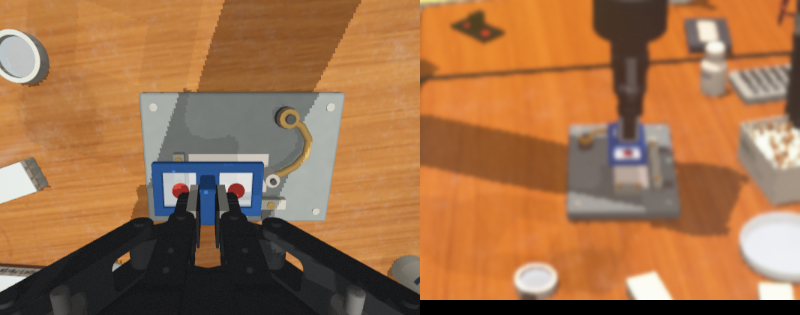

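The wrist view shows the slide over the inlay, just short of the roller at (272,181). The side view agrees. I lower to 12 mm above the stage.

```bash
python3 -m pendant '[[[4,-1,10],[0,0,0],0],[[0,0,10],[0,0,0],0],[[0,0,10],[0,0,0],0],[[0,0,0],[0,0,0],0],[[0,0,0],[0,0,0],0],[[0,0,0],[0,0,0],0]]'
python3 -m pendant '[[[0,3,0],[0,0,0],0],[[0,3,0],[0,0,0],0],[[0,2,0],[0,0,0],0],[[0,2,0],[0,0,0],0],[[0,0,0],[0,0,0],0]]'
python3 -c "
from h import *
need(555.2,-180,40,83)"
```

```text
t: 4.85
tool_pos: [0.5552, -0.2007, 0.04]
tool_rot: [-0.189, -3.135, -0.0]
contact_force: [0.1, -0.4, -0.2]
opening: 0.0088
grip_force: 51.1
t: 5.27
tool_pos: [0.557, -0.1918, 0.0409]
tool_rot: [0.189, 3.135, -0.003]
contact_force: [-0.6, -4.3, -0.6]
opening: 0.0088
grip_force: 51.1
t 5.27 pos [ 557.  -191.8   40.9] yaw 83.1 shift [ 3.2 11.5  0.9] turn [-0.0018  0.0013  0.0018] F [-0.57 -4.29 -0.57] open 0.0088 g 51.1
```

Roller contact is felt (4.3 N), as predicted. I push it back 12 mm more.

```bash
python3 -m pendant '[[[0,3,0],[0,0,0],0],[[0,3,0],[0,0,0],0],[[0,3,0],[0,0,0],0],[[0,3,0],[0,0,0],0],[[0,0,0],[0,0,0],0],[[0,0,0],[0,0,0],0],[[0,0,0],[0,0,0],0]]'
python3 - <<'E'
from h import *
t=np.radians(-7);Rm=np.array([[np.cos(t),-np.sin(t)],[np.sin(t),np.cos(t)]])
o=get_obs();print("holder xy",Rm.T@(o["tool_pos"][:2]*1000-[556.2,-174.5]))
need(555.2,-180,29,83)
im=cv2.cvtColor(optics.get_image("wrist"),cv2.COLOR_RGB2BGR);cv2.imwrite("pics/w5.png",im)
E
```

```text
t: 5.85
tool_pos: [0.5583, -0.1799, 0.0409]
tool_rot: [0.189, 3.135, -0.002]
contact_force: [-0.2, -4.4, 1.2]
opening: 0.0089
grip_force: 51.4
holder xy [ 2.78332396 -5.07623305]
t 5.85 pos [ 558.3 -179.9   40.9] yaw 83.08 shift [ 3.1 -0.5 11.9] turn [-0.0014  0.001   0.0015] F [-0.18 -4.4   1.19] open 0.0089 g 51.4
```

View pics/w5.png

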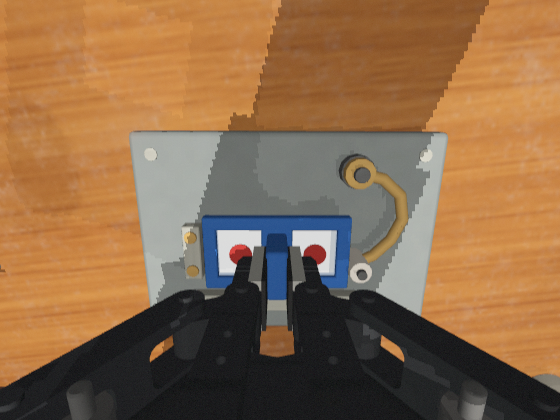

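The view shows the arm swung back, the roller at (361,272) resting on the slide's +y end, and the slide clear of the stop at (190,252). I lower to the stage.

```bash
python3 -m pendant '[[[0,0,4],[0,0,0],0],[[0,0,3],[0,0,0],0],[[0,0,2],[0,0,0],0],[[0,0,1],[0,0,0],0],[[0,0,0],[0,0,0],0],[[0,0,0],[0,0,0],0]]'
python3 -m pendant '[[[0,0,1],[0,0,0],0],[[0,0,0],[0,0,0],0],[[0,0,0],[0,0,0],0]]'
```

```text
t: 6.4
tool_pos: [0.5584, -0.18, 0.0308]
tool_rot: [0.19, 3.135, -0.002]
contact_force: [0.3, -5.6, 0.1]
opening: 0.0088
grip_force: 51.3
t: 6.65
tool_pos: [0.5584, -0.18, 0.0299]
tool_rot: [0.19, 3.135, -0.002]
contact_force: [-0.4, -5.6, 0.8]
opening: 0.0086
grip_force: 51.4
```

```bash
for i in 1 2 3; do python3 -m pendant '[[[0,0,0.7],[0,0,0],0],[[0,0,0],[0,0,0],0],[[0,0,0],[0,0,0],0]]' | sed -n '2p;4p'; done
```

```text
tool_pos: [0.5585, -0.18, 0.0293]
contact_force: [-0.8, -5.5, 1.0]
tool_pos: [0.5585, -0.18, 0.0286]
contact_force: [-1.0, -5.8, 1.0]
tool_pos: [0.5586, -0.1801, 0.0283]
contact_force: [-1.2, -6.0, 3.3]
```

Stage contact is felt at z = 28.3 mm. I ease back towards the end stop, watching the y force.

```bash
for i in 1 2; do python3 -m pendant '[[[0,-0.8,0],[0,0,0],0],[[0,-0.8,0],[0,0,0],0],[[0,0,0],[0,0,0],0],[[0,0,0],[0,0,0],0]]' | sed -n '2p;4p'; done;  python3 -m pendant '[[[0,-0.5,0],[0,0,0],0],[[0,0,0],[0,0,0],0],[[0,0,0],[0,0,0],0]]' | sed -n '2p;4p'
```

```text
tool_pos: [0.5585, -0.1813, 0.0283]
contact_force: [-0.9, -4.8, 5.0]
tool_pos: [0.5584, -0.1828, 0.0283]
contact_force: [-0.6, -3.5, 6.1]
tool_pos: [0.5583, -0.1831, 0.0283]
contact_force: [-1.2, -2.9, 5.9]
```

```bash
python3 -m pendant '[[[-1,0,-0.3],[0,0,0],0],[[-1,0,0],[0,0,0],0],[[0,0,0],[0,0,0],0],[[0,0,0],[0,0,0],0]]' | sed -n '2p;4p'; for i in 1 2; do python3 -m pendant '[[[-0.7,0,0],[0,0,0],0],[[0,0,0],[0,0,0],0],[[0,0,0],[0,0,0],0]]' | sed -n '2p;4p'; done
```

```text
tool_pos: [0.5598, -0.1836, 0.0283]
contact_force: [-2.7, -5.1, 5.9]
tool_pos: [0.5604, -0.1837, 0.0283]
contact_force: [-2.6, -4.3, 5.6]
tool_pos: [0.5611, -0.1839, 0.0283]
contact_force: [-1.9, -4.1, 4.9]
```

```bash
for i in 1 2 3 4; do python3 -m pendant '[[[-0.7,0,0],[0,0,0],0],[[0,0,0],[0,0,0],0],[[0,0,0],[0,0,0],0]]' | sed -n '2p;4p'; done
```

```text
tool_pos: [0.5618, -0.184, 0.0283]
contact_force: [-2.8, -5.0, 5.8]
tool_pos: [0.5625, -0.1841, 0.0283]
contact_force: [-2.6, -4.8, 5.5]
tool_pos: [0.5632, -0.1841, 0.0283]
contact_force: [-3.4, -5.4, 4.4]
tool_pos: [0.5639, -0.1842, 0.0283]
contact_force: [-2.3, -5.4, 5.2]
```

```bash
for i in 1 2 3; do python3 -m pendant '[[[-0.7,0,0],[0,0,0],0],[[0,0,0],[0,0,0],0],[[0,0,0],[0,0,0],0]]' | sed -n '2p;4p'; done
```

```text
tool_pos: [0.5646, -0.1843, 0.0283]
contact_force: [-3.1, -4.0, 6.0]
tool_pos: [0.5653, -0.1844, 0.0283]
contact_force: [-2.1, -5.9, 5.2]
tool_pos: [0.5659, -0.1845, 0.0283]
contact_force: [-2.4, -5.3, 6.0]
```

```bash
for i in 1 2; do python3 -m pendant '[[[-0.6,0,0],[0,0,0],0],[[0,0,0],[0,0,0],0],[[0,0,0],[0,0,0],0]]' | sed -n '2p;4p'; done
```

```text
tool_pos: [0.5665, -0.1846, 0.0283]
contact_force: [-2.8, -5.3, 5.1]
tool_pos: [0.5672, -0.1846, 0.0283]
contact_force: [-2.2, -4.7, 5.4]
```

```bash
python3 -m pendant '[[[-0.5,0,0],[0,0,0],0],[[0,0,0],[0,0,0],0],[[0,0,0],[0,0,0],0]]' | sed -n '2p;4p'
```

```text
tool_pos: [0.5677, -0.1847, 0.0283]
contact_force: [-2.5, -5.0, 5.5]
```

```bash
for i in 1 2; do python3 -m pendant '[[[-0.5,0,0],[0,0,0],0],[[0,0,0],[0,0,0],0],[[0,0,0],[0,0,0],0]]' | sed -n '2p;4p'; done
```

```text
tool_pos: [0.5681, -0.1848, 0.0283]
contact_force: [-1.9, -5.5, 6.2]
tool_pos: [0.5686, -0.1848, 0.0283]
contact_force: [-1.5, -5.3, 5.5]
```

```bash
for i in 1 2; do python3 -m pendant '[[[-0.4,0,0],[0,0,0],0],[[0,0,0],[0,0,0],0],[[0,0,0],[0,0,0],0]]' | sed -n '2p;4p'; done
```

```text
tool_pos: [0.5688, -0.1848, 0.0283]
contact_force: [-3.1, -5.4, 6.2]
tool_pos: [0.5688, -0.1848, 0.0283]
contact_force: [-4.6, -5.1, 6.6]
```

The rail is felt at x = 568.8 mm: the motion stalls and the force rises. I build the push up to about 8 N net of rubbing.

```bash
for i in 1 2; do python3 -m pendant '[[[-0.4,0,0],[0,0,0],0],[[0,0,0],[0,0,0],0],[[0,0,0],[0,0,0],0]]' | sed -n '2p;4p'; done
```

```text
tool_pos: [0.5688, -0.1848, 0.0283]
contact_force: [-6.4, -4.9, 8.8]
tool_pos: [0.5689, -0.1848, 0.0283]
contact_force: [-6.8, -2.9, 9.8]
```

```bash
for i in 1 2; do python3 -m pendant '[[[-0.4,0,-0.2],[0,0,0],0],[[0,0,0],[0,0,0],0],[[0,0,0],[0,0,0],0]]' | sed -n '2p;4p'; done
```

```text
tool_pos: [0.5689, -0.1848, 0.0284]
contact_force: [-8.6, -3.7, 9.1]
tool_pos: [0.5689, -0.1848, 0.0284]
contact_force: [-8.4, -4.0, 9.2]
```

```bash
for i in 1 2; do python3 -m pendant '[[[-0.4,0,-0.2],[0,0,0],0],[[0,0,0],[0,0,0],0],[[0,0,0],[0,0,0],0]]' | sed -n '2p;4p'; done; python3 -c "
from h import *
need(568.9,-184.8,28,83)"
```

```text
tool_pos: [0.569, -0.1848, 0.0284]
contact_force: [-9.9, -4.9, 11.5]
tool_pos: [0.569, -0.1848, 0.0284]
contact_force: [-10.3, -4.5, 11.2]
t 14.15 pos [ 569.  -184.8   28.4] yaw 83.09 shift [ 0.1 -0.   0.4] turn [-0.0004 -0.0071  0.0016] F [-10.28  -4.47  11.23] open 0.0087 g 52.6
```

Rail push is about 7 N net. I hold it, relax, then open just enough to free the tab.

```bash
python3 -m pendant '[[[0,0,0],[0,0,0],0],[[0,0,0],[0,0,0],0],[[0,0,0],[0,0,0],0],[[0,0,0],[0,0,0],0]]'|sed -n '2p;4p';  python3 -m pendant '[[[1,-0.3,0],[0,0,0],0],[[1,-0.3,0],[0,0,0],0],[[0.7,0,0],[0,0,0],0],[[0,0,0],[0,0,0],0],[[0,0,0],[0,0,0],0]]'|sed -n '2p;4p'
```

```text
tool_pos: [0.569, -0.1848, 0.0284]
contact_force: [-11.6, -4.6, 10.5]
tool_pos: [0.5688, -0.1849, 0.0283]
contact_force: [-2.0, -3.6, 2.6]
```

```bash
python3 -m pendant '[[[0,0,0],[0,0,0],0.1],[[0,0,0],[0,0,0],0.2],[[0,0,0],[0,0,0],0.3],[[0,0,0],[0,0,0],0.3],[[0,0,0],[0,0,0],0.3],[[0,0,0],[0,0,0],0.3]]' ; python3 -m pendant '[[[0,0,-10],[0,0,0],0.3],[[0,0,-20],[0,0,0],0.3],[[0,0,-30],[0,0,0],0.3],[[0,0,-30],[0,0,0],0.3],[[0,0,0],[0,0,0],0.3],[[0,0,0],[0,0,0],0.3]]'
python3 - <<'E'
from h import *
m=optics.camera_model("wrist");im=cv2.cvtColor(optics.get_image("wrist"),cv2.COLOR_RGB2BGR)
cv2.imwrite("pics/w6.png",im)
hsv=cv2.cvtColor(im,cv2.COLOR_BGR2HSV)
c=big(cv2.morphologyEx(((hsv[...,0]>100)&(hsv[...,0]<135)&(hsv[...,1]>90)).astype(np.uint8),cv2.MORPH_OPEN,np.ones((3,3))))
print(cv2.minAreaRect((ray(m,c.reshape(-1,2),.022)[:,:2]*1000).astype(np.float32)))
c=big((hsv[...,1]<75)&(hsv[...,2]>60));print(cv2.minAreaRect((ray(m,c.reshape(-1,2),.016)[:,:2]*1000).astype(np.float32)))
E
```

```text
t: 15.4
tool_pos: [0.5687, -0.1844, 0.0278]
tool_rot: [-0.189, -3.135, -0.001]
contact_force: [0.8, 0.9, -0.1]
opening: 0.0256
grip_force: 0.0
t: 15.9
tool_pos: [0.5708, -0.1857, 0.1221]
tool_rot: [0.189, 3.13, -0.003]
contact_force: [-1.1, -0.8, -0.3]
opening: 0.0256
grip_force: 0.0
((567.3577270507812, -185.24386596679688), (75.5984878540039, 40.04387283325195), 83.13458251953125)
((575.1973876953125, -176.0644989013672), (167.92828369140625, 157.12904357910156), 83.10823822021484)
```

View pics/w6.png

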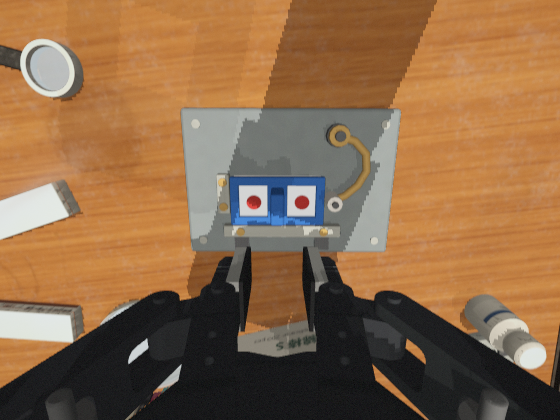

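The view shows the slide flat and square: 83.1° against 83.1° for the holder. Its left end is on the stop at (229,195), its long side is on the rail at row 226, and the roller at (335,204) is pressing its right end. The gripper is clear, so I hand in.

```bash
python3 -c "
from station import ctrl
print(ctrl.finish_job())"
```

```text
the job is handed in; nothing more can be done
None
```

I handed the job in after about 16 s of robot time; no verdict came back, but the last wrist image showed the slide square to the holder, against the end stop and back rail with the roller on its end, after a rail push of about 7 N net (estimated from the wrist force).

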